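# Put the pan on the hotplate and click the dial to five

## Robot

A 6-joint arm with a two-finger parallel gripper is mounted at the origin on the work surface. World frame = base frame: x ahead of the robot, y to its left, z up, the work surface at z = 0. Lengths are in mm, angles in degrees, forces in N, time in s.
With the tool pointing down it reaches from about 350 to 925 mm from the base axis. Payload 6.4 kg.
Tool frame: the origin (TCP) lies at the very end of the fingers, on their centre line; the grasp point (between the pads) lies 19 mm behind it; z points along the fingers, y is the line along which they close (so a half turn about z gives the same grasp; the last joint's range is limited). The gripper opens to 94 mm and grips with 3 to 60 N. Pads are 16 mm wide; open, the fingers measure 119 mm over their backs; the gripper's body (75 mm by 177 mm) begins 78 mm behind the grasp point.
Start: joints at [-85.548, 14.043, 89.255, -0, 76.702, -9.975], TCP at [161.95, -629.512, 185.055] pointing down, gripper open.
Joint ranges: [-179.41, 179.41], [-58.25, 129.5], [7.25, 145.43], [-54.29, 234.29], [11.92, 165.04], [-157.13, 157.13]. Speed limits (degrees/s): [147.25, 147.25, 180, 180, 180, 180].

## Interface

Orientations are given as a 3x3 rotation matrix whose columns are the frame's x, y, z axes.
In Python, from rig import env gives the robot as it stands. The module is installed in compiled form; this text tells all that it offers.
- The arm moves only by the shell command python3 -m inch 'ROWS' [FORCE]. ROWS is JSON, a list of rows, each a list of 7 numbers: the opening, from 0 (shut) to 1 (fully open), then the shift along the tool's x, y, z in mm, then the turn, a rotation vector about the tool's x, y, z in degrees. A call has 1 to 8 rows; each row is the pose to reach, as a shift and turn from the pose commanded when the call began, along the tool's axes at that moment; what a row does not reach only later rows make up. A row lasts 1/10 s, in which the tool goes at most 50 mm and 8.59 degrees, less where a joint would pass 70% of its speed; a pose out of reach is approached as far as the arm can. A call with a gripper value outside its range is refused whole. The fingers move at their own pace and stop on an object; FORCE is the grip in N (left out, the last holds). Time passes only in rows, so rows that repeat a pose let the fingers close. It gives the time, the measured TCP pose, the force, the opening and the grip force at its end, in the units of the state.
- env.sense(): the state, without advancing time (a new reading comes with each control period).
- env.grab_frame(name): name is "scene" or "top"; returns a dict with "image" (384x512x3 uint8, red, green, blue), "fovy" (degrees; the focal length in pixels is half the picture's height over the tangent of half this angle, whatever the lens; pixels are square), "cx", "cy" (the principal point, pixels), "D" ([k1, k2, p1, p2, k3] as OpenCV has them; the pictures are not rectified), "world_from_camera" (4x4, takes a point from camera to world coordinates). Camera axes: x right, y down, z forward; pixel columns grow to the right and rows downward; lengths in mm; the calibration is good to about 2 mm. A picture is of the moment at which its call begins. There is no depth.
- env.job_done(): hands the job in; it is judged then, once.
The state is a dict: "time": time; "joint_pos": joint angles; "joint_velocities": joint speeds; "joint_torque": joint torques, N m; "tcp_pos": TCP position; "ee_rot": TCP orientation; "force": force on the tool from outside, world axes, zero at the start; "moment": the same for the moment, N m; "gripper_width": finger opening in mm; "gripper_force": force on a finger pad.
Only numpy, scipy, OpenCV 4.12 (cv2) and the standard library are available. Lean on these libraries where they do the work, as an engineer would, in place of code of your own. Each camera call takes 0.05 s, during which the arm holds its last target. There are 200 camera calls.

## Task

Move the blue lidded pan, kept upright, onto the middle of the hotplate's round plate, setting it down gently, and let go. Then turn the hotplate's black dial clockwise, counting the clicks, to setting 5 (the fifth click after off, the second-largest dot), without letting it run on to 6, and let go of it. Leave the mug, jar and can where they stand.

Things in the scene. Friction and masses are not known exactly. Their poses are not given: they have to be found in the camera images.
- hotplate: White hotplate, fixed, 240 mm wide (y), from 170 mm in front (-x) to 95 mm behind its origin, which lies on the table under the round plate's middle. Body top at 85 mm; dark round plate 150 mm across, top at 93 mm. The front is a control panel sloping 25 degrees, from 85 mm high down to 48 mm at the front edge. Marks round the dial: red tick = off, then clockwise six growing white dots = 1 to 6.
- plate_top (a point): Middle of the round plate's top face, where the pan's underside centre belongs.
- dial_collar: Fixed steel collar (60 mm across, 5 mm high) under the dial. Origin on the panel face on the dial's axis, 130 mm in front of the hotplate's origin, 66 mm above the table; z out of the panel (up, leaning 25 degrees to the front), x up the slope towards the off mark, y to the left as seen from the front. Setting marks lie 36.5 mm from the axis, 40 degrees apart.
- dial: Black dial: disc 48 mm across, 8 mm thick, with an upright grip bar 46 mm long, 14 mm thick, up to 38 mm above the origin. Origin on the axis at the disc's underside, 5 mm off the panel. z out of the panel; x along the bar to its white-striped pointer end, along the collar's x at off. Turned 40 degrees clockwise (about -z) per click: 5 is 200 degrees. Starts at off, 1 or 2.
- pointer (a point): Top of the dial's pointer end: 20 mm from the axis along the dial's x, 38 mm above the dial's origin. Feel of the dial: torque to turn rises to 0.08 N m 10 degrees past a click, is nil half way, then pulls on into the next; let go between clicks, it snaps to the nearer one. Hard stops at off and at 6 (240 degrees).
- pan: Blue round lidded pan, lid fixed on, 124 mm across the lid, 0.4 to 0.85 kg, standing loose on the table. Origin at the centre of its underside, z up. Lid dome ends at 88 mm; black lid knob, upright cylinder 26 mm across, from 88 to 122 mm high on the axis. Two small side loops reach 78 mm from the axis along y, 58 mm high.
- mug: White mug, 80 mm across and 90 mm high, on the right of the hotplate; origin at the centre of its underside. Bystander.
- jar: Amber jar with a green cap, 70 mm across, 110 mm high, behind the hotplate; origin at the centre of its underside. Bystander.
- can: Red can, 66 mm across, 100 mm high, on the hotplate's right, near its rear; origin at the centre of its underside. Bystander.

How it is judged (in metres and radians):
On the way, in this order (a step that is already met when the one before it is completed fails the run):
1. the pan stands on the round plate, within 25 mm of its middle, upright and let go (horizontal distance between pan and plate_top below 0.025 m and z of pan in the frame of plate_top between -0.004 and 0.004 m and angle between pan's own z axis and vertical below 0.06 rad and contact force between the fingers and pan below 0.1 N), for 0.2 s.
2. the dial is clicked to 5 and let go (x of pointer in the frame of dial_collar below 0 m and y of pointer in the frame of dial_collar between 0.0035 and 0.0107 m and contact force between the fingers and dial below 0.1 N), for 0.3 s.
At the end, for the whole second after the job is handed in: The pan stands upright and still on the round plate within 25 mm of its middle, and the dial rests at setting 5 (pointer within about 10 degrees of 200 degrees clockwise from off) (horizontal distance between pan and plate_top below 0.025 m and z of pan in the frame of plate_top between -0.004 and 0.004 m and angle between pan's own z axis and vertical below 0.06 rad and linear speed of pan below 0.02 m/s and x of pointer in the frame of dial_collar below 0 m and y of pointer in the frame of dial_collar between 0.0035 and 0.0107 m and angular speed of dial below 0.1 rad/s); the robot touches nothing.
It fails at once if the dial runs on past 5 towards 6 (x of pointer in the frame of dial_collar below 0 m and y of pointer in the frame of dial_collar above 0.014 m).
It fails at once if the pan is dropped or slammed on the hotplate (over 60 N) (contact force between pan and hotplate above 60 N).
It fails at once if the pan is tipped (angle between pan's own z axis and vertical above 0.5 rad).
It fails at once if the mug, jar or can is moved more than 30 mm (distance of any of mug, jar, can from where it was at the start of the episode above 0.03 m).
It also fails if it takes over 72 s, if anything falls off the work surface, if the arm or the gripper's body presses on something with over 40 N, if the wrist force passes 120 N, or if a joint passes its speed limit or range.

## Working session

There is one attempt and no reset: what is moved stays moved. The work goes in short steps, Python scripts to look and compute and a shell command to move; the robot and the scene stay as the last step left them, time stands still between calls to the robot, and variables do not carry over. Pictures are saved under pics/ and viewed, at most 10 in all, crops included, and the job is handed in when it is done.

```bash
mkdir -p pics
cat > h.py <<'E'
import numpy as np, cv2
from rig import env
def grab(n):
    f=env.grab_frame(n); h=f["image"].shape[0]
    fl=h/2/np.tan(np.radians(f["fovy"]/2))
    f["K"]=np.array([[fl,0,f["cx"]],[0,fl,f["cy"]],[0,0,1]]); f["D"]=np.array(f["D"],float); f["T"]=np.array(f["world_from_camera"]); return f
def ray(f,p):
    u=cv2.undistortPoints(np.array([[p]],float),f["K"],f["D"])[0,0]
    d=f["T"][:3,:3]@np.array([u[0],u[1],1]); return f["T"][:3,3],d/np.linalg.norm(d)
def onz(f,p,z):
    o,d=ray(f,p); return o+d*(z-o[2])/d[2]
def two(f,p,g,q):
    o,d=ray(f,p);a,e=ray(g,q)
    s=np.linalg.lstsq(np.c_[d,-e],a-o,rcond=None)[0]
    A=o+d*s[0];B=a+e*s[1]; return (A+B)/2,np.linalg.norm(A-B)
def proj(f,X):
    Ti=np.linalg.inv(f["T"]); r=cv2.Rodrigues(Ti[:3,:3])[0]
    return cv2.projectPoints(np.array(X,float).reshape(-1,1,3),r,Ti[:3,3],f["K"],f["D"])[0].reshape(-1,2)
def save(f,n): cv2.imwrite("pics/"+n,f["image"][:,:,::-1])
E
python3 - <<'E'
from h import *
for n in("scene","top"):
    f=grab(n); save(f,n+"0.png"); print(n,f["T"].round(2).tolist(),f["fovy"],f["D"])
s=env.sense(); print(s["tcp_pos"],np.array(s["ee_rot"]).round(3).tolist(),s["gripper_width"])
E
```

```text
scene [[-0.36, 0.75, -0.56, 1304.97], [0.93, 0.28, -0.23, 294.49], [-0.02, -0.6, -0.8, 1135.3], [0.0, 0.0, 0.0, 1.0]] 43.68669132462948 [-0.13091882  0.          0.          0.          0.        ]
top [[0.01, -1.0, 0.08, 535.66], [-1.0, -0.01, -0.01, 5.19], [0.01, -0.08, -1.0, 1087.37], [0.0, 0.0, 0.0, 1.0]] 57.5190191789197 [-0.0346664  0.         0.         0.         0.       ]
[ 161.91653155 -628.93648523  184.09332484] [[0.968, 0.249, -0.0], [0.249, -0.968, 0.002], [0.0, -0.002, -1.0]] 94.28731971304835
```

View pics/scene0.png

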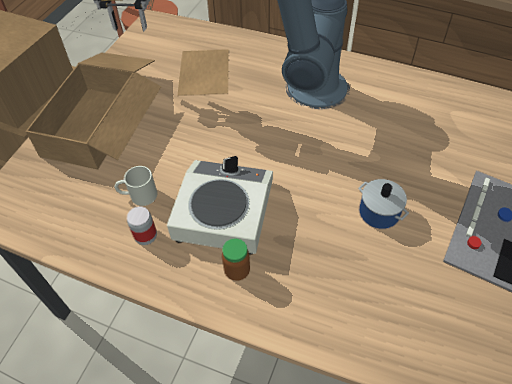

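View pics/top0.png

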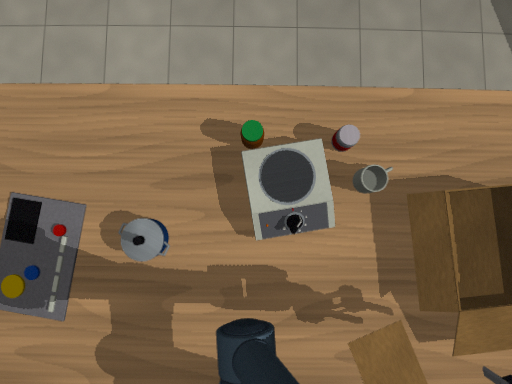

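The scene picture, taken from behind, shows the pan knob at (386,190), the round plate at (219,203) and the dial at (231,163). In the top picture the knob is at (139,240), the plate at (287,176) and the dial at (294,222). The hotplate is turned a few degrees.

Run:
```python
from h import *
S=grab("scene");T=grab("top")
def blob(f,c,r,lo,hi):
    g=cv2.cvtColor(f["image"],cv2.COLOR_RGB2GRAY)
    m=np.zeros_like(g); m[c[1]-r:c[1]+r,c[0]-r:c[0]+r]=1
    m=((g>=lo)&(g<hi)&(m>0)).astype(np.uint8)
    n,l,st,ce=cv2.connectedComponentsWithStats(m); i=1+np.argmax(st[1:,4])
    mm=(l==i).astype(np.uint8); cs=max(cv2.findContours(mm,0,1)[0],key=len)
    return cs[:,0],st[i],ce[i]
for f,c in((S,(386,190)),(T,(139,240))):
    cs,st,ce=blob(f,c,14,0,35); print("knob",st,ce)
P=[]
for f,c in((S,(219,203)),(T,(287,176))):
    cs,st,ce=blob(f,c,33,0,95); e=cv2.fitEllipse(cv2.convexHull(cs)); print("plate",st,e); P.append(e[0])
    for z in(93,): print(onz(f,e[0],z))
    w=np.array([onz(f,p,93)[:2] for p in cv2.convexHull(cs)[:,0]]).astype(np.float32); print("circ",cv2.minEnclosingCircle(w), cv2.fitEllipse(w))
print(two(S,P[0],T,P[1]))
# enlarged crops
a=cv2.resize(S["image"][150:260,160:280],None,fx=4,fy=4,interpolation=2)[:,:,::-1]
b=cv2.resize(T["image"][135:245,235:340],None,fx=4,fy=4,interpolation=2)[:,:,::-1]
b=b[:440,:310] if 0 else b
k=np.hstack([a[:, :],b])[:, :]
kn=np.hstack([cv2.resize(f["image"][y-25:y+25,x-25:x+25],(300,300),interpolation=2)[:,:,::-1] for f,(x,y) in((S,(386,190)),(T,(139,240)))])
k=cv2.resize(k,(800,int(k.shape[0]*800/k.shape[1]))); kn=cv2.copyMakeBorder(kn[:, :],0,0,0,200,0)
cv2.imwrite("pics/crop1.png",np.vstack([k,cv2.resize(kn,(800,190*1))]) if 0 else np.vstack([k,cv2.resize(kn,None,fx=1,fy=.5)[:600-k.shape[0]]]))
```

```text
knob [381 184  10  13  98] [385.89795918 190.01020408]
knob [133 236  11   9  79] [138.24050633 240.        ]
plate [ 192  180   55   46 1970] ((218.65345764160156, 202.92431640625), (45.613563537597656, 54.684364318847656), 82.6874008178711)
[648.79874803 -88.53236118  93.        ]
circ ((646.2542724609375, -89.26464080810547), 76.05288696289062) ((646.4083251953125, -89.70096588134766), (146.8274383544922, 151.82171630859375), 123.9264144897461)
plate [ 259  150   55   53 2205] ((286.06549072265625, 175.7401123046875), (51.677146911621094, 54.19293975830078), 104.6093521118164)
[645.20699711 -87.53775133  93.        ]
circ ((644.9295043945312, -87.03815460205078), 77.9022216796875) ((645.6459350585938, -87.64912414550781), (148.94068908691406, 155.1167755126953), 169.44577026367188)
(array([646.02924805, -88.9245154 ,  89.0585755 ]), np.float64(2.1640287250358035))
```

View pics/crop1.png

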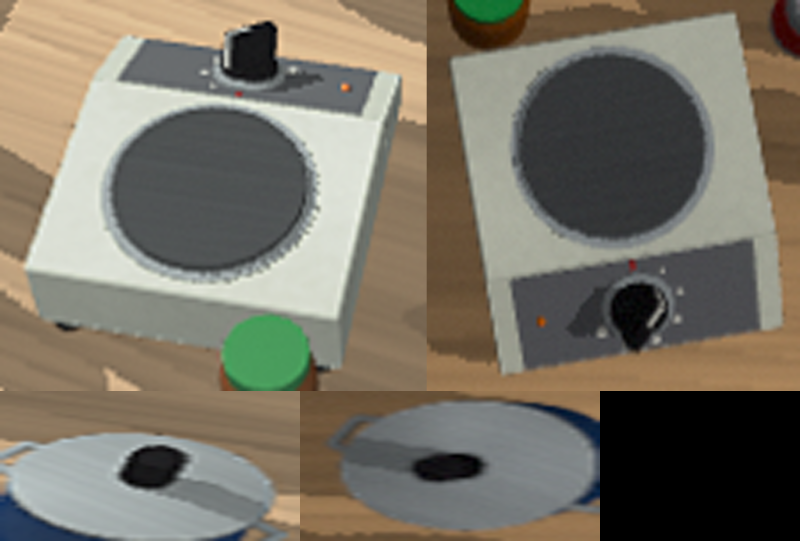

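The crops show the plate, and a dial whose white-striped pointer end faces to the right as seen from the front, at setting 1 or 2. The hotplate is turned about 9°. Next I'll measure the knob, the hotplate yaw and the dial pointer.

Run:
```python
from h import *
S=grab("scene");T=grab("top")
print("knob",two(S,(385.9,190),T,(138.24,240)))
for z in(88,105,122): print(z,onz(S,(385.9,190),z),onz(T,(138.24,240),z))
# pan blue/loops: yaw
ct=lambda x,y:(235+(x-427)/3.556,135+y/3.556); cs=lambda x,y:(160+x/3.556,150+y/3.556)
a,b=onz(T,ct(453,58),85),onz(T,ct(735,13),85); v=a-b; print("rear",np.linalg.norm(v),np.degrees(np.arctan2(-v[0],v[1])))
a,b=onz(S,cs(30,268),85),onz(S,cs(343,318),85); v=b-a; print("rear",np.linalg.norm(v),np.degrees(np.arctan2(-v[0],v[1])))
def cen(f,box,fn):
    x0,y0,x1,y1=box; c=f["image"][y0:y1,x0:x1].astype(int); m=fn(c); w=np.argwhere(m); return w.mean(0)[::-1]+[x0,y0],len(w)
red=lambda c:(c[:,:,0]-c[:,:,1:].max(2)>40)&(c[:,:,2]>c[:,:,1]-25)
rt=cen(T,(285,203,302,214),red); rs=cen(S,(220,170,235,182),red); print(rt,rs)
try: print("tick",two(S,rs[0],T,rt[0]),onz(T,rt[0],81),onz(S,rs[0],81))
except Exception as e: print(e)
# model projection for dial settings
pc=np.array([646,-88.5,0]); 
for yaw in(np.radians(-9),np.radians(9)):
  Rz=lambda a:np.array([[np.cos(a),-np.sin(a),0],[np.sin(a),np.cos(a),0],[0,0,1]])
  t=np.radians(25); Rc=Rz(yaw)@np.array([[np.cos(t),0,-np.sin(t)],[0,1,0],[np.sin(t),0,np.cos(t)]])
  o=pc+Rz(yaw)@[-130,0,66]
  print("yaw",np.degrees(yaw),o,"tick",o+Rc@[36.5,0,0],proj(T,[o+Rc@[36.5,0,0]]),proj(S,[o+Rc@[36.5,0,0]]))
  for k in range(3):
    p=o+Rc@(np.array([0,0,5])+Rz(-np.radians(40*k))@[20,0,38]); print(k,p.round(1),proj(T,[p]),proj(S,[p]))
for y,x in((295,665),(325,650)): print("stripeT",ct(x,y))
print("stripeS",cs(228,38),cs(228,68))
```

```text
knob (array([459.55241263, 323.86013163, 106.67575722]), np.float64(0.866037935792586))
88 [444.47196151 324.00088386  88.        ] [457.93684675 330.36280867  88.        ]
105 [458.43986058 323.5217799  105.        ] [459.25898509 324.83140296 105.        ]
122 [472.40775966 323.04267594 122.        ] [460.58112343 319.29999724 122.        ]
rear 234.07789078954178 9.915508080562818
rear 236.0490844176158 10.191035269177588
(array([292.4, 209.2]), 5) (array([226.5, 176. ]), 2)
tick (array([ 550.2377492 , -107.68466997,   85.24260196]), np.float64(1.8177852316079584)) [ 549.98224708 -107.30085498   81.        ] [ 547.43254815 -110.19819436   81.        ]
yaw -9.0 [517.60051572 -68.16351954  66.        ] tick [550.27347737 -73.33840829  81.42556655] [[280.61964364 208.97829026]] [[238.11309125 180.19216369]]
0 [517.6 -68.2 113.4] [[279.58930701 220.60588493]] [[243.76185813 164.97884029]]
1 [511.4 -80.2 111.4] [[283.84586471 222.87112596]] [[240.65493302 162.71708378]]
2 [499.7 -85.3 106.4] [[285.48352061 227.03936224]] [[240.64250878 160.45217074]]
yaw 9.0 [ 517.60051572 -108.83648046   66.        ] tick [ 550.27347737 -103.66159171   81.42556655] [[291.15347517 209.0840191 ]] [[228.21178131 177.26483209]]
0 [ 517.6 -108.8  113.4] [[294.22010569 220.7441407 ]] [[230.37865726 161.14670045]]
1 [ 515.4 -122.2  111.4] [[298.9246013  221.55964045]] [[226.38152852 159.81259848]]
2 [ 505.8 -130.6  106.4] [[301.69373422 224.9706192 ]] [[225.11460726 157.81042409]]
stripeT (301.92913385826773, 217.9583802024747)
stripeT (297.710911136108, 226.39482564679415)
stripeS (224.1169853768279, 160.68616422947133) (224.1169853768279, 169.12260967379078)
```

Plate middle is about (646, -88.5), z 89-93. The knob is at (459.5, 324), z 107, which matches the expected 88-122. Hotplate yaw is about +10°, and the stripe's direction says setting 1. I'll set out for the pan now.

```bash
cat >> h.py <<'E'
def go(target,xb=None,tilt=None):
    "shift (tool axes) and turn to a target TCP; xb= bearing of tool x with the tool down"
    s=env.sense(); R=np.array(s["ee_rot"]); d=R.T@(np.array(target)-s["tcp_pos"]); out=d.round(1).tolist()
    if xb is not None:
        a=np.radians(xb); Rt=np.array([[np.cos(a),np.sin(a),0],[np.sin(a),-np.cos(a),0],[0,0,-1]])
        if tilt is not None: Rt=tilt@Rt
        out+=np.degrees(cv2.Rodrigues(R.T@Rt)[0]).ravel().round(2).tolist()
    print("t",s["time"],"tcp",np.round(s["tcp_pos"],1),"w",s["gripper_width"],"F",np.round(s["force"],1),"go",out)
E
python3 -c "
from h import *
go([430,-250,230],60)"
```

```text
t 0.3 tcp [ 161.9 -629.3  184.7] w 94.05464135146738 F [-0.6 -0.5  0.7] go [354.1, -300.6, -45.1, -0.03, -0.02, -45.57]
```

```bash
python3 -m inch '[[1,354,-300,-45,0,0,-45],[1,354,-300,-45,0,0,-45],[1,354,-300,-45,0,0,-45],[1,354,-300,-45,0,0,-45],[1,354,-300,-45,0,0,-45],[1,354,-300,-45,0,0,-45],[1,354,-300,-45,0,0,-45],[1,354,-300,-45,0,0,-45]]'; python3 -c "
from h import *
go([460,324,200],60)"
```

```text
time: 1.1
tcp_pos: [392.8, -302.8, 224.1]
ee_rot: [[0.509, 0.861, 0.0], [0.861, -0.509, -0.0], [-0.0, 0.001, -1.0]]
force: [0.5, -0.2, 0.2]
gripper_width: 94.1
gripper_force: 0.0
t 1.1 tcp [ 392.8 -302.8  224.1] w 94.0680973945753 F [ 0.5 -0.2  0.2] go [573.7, -261.2, 23.8, 0.04, 0.01, -0.6]
```

```bash
python3 -m inch '[[1,574,-261,0,0,0,0],[1,574,-261,0,0,0,0],[1,574,-261,0,0,0,0],[1,574,-261,0,0,0,0],[1,574,-261,0,0,0,0],[1,574,-261,0,0,0,0],[1,574,-261,0,0,0,0],[1,574,-261,0,0,0,0]]'; python3 -m inch '[[1,220,-98,0,0,0,0],[1,220,-98,0,0,0,0],[1,220,-98,0,0,0,0],[1,220,-98,0,0,0,0],[1,220,-98,0,0,0,0],[1,220,-98,0,0,0,0],[1,220,-98,0,0,0,0]]';python3 -c "
from h import *
go([460,324,150],60)"
```

```text
time: 1.9
tcp_pos: [434.5, 95.3, 224.1]
ee_rot: [[0.509, 0.861, 0.001], [0.861, -0.509, -0.0], [0.001, 0.001, -1.0]]
force: [0.7, -0.0, 0.2]
gripper_width: 93.8
gripper_force: 0.0
time: 2.6
tcp_pos: [461.8, 332.8, 223.3]
ee_rot: [[0.507, 0.862, -0.001], [0.862, -0.507, -0.001], [-0.001, -0.0, -1.0]]
force: [0.6, -0.6, -0.1]
gripper_width: 93.8
gripper_force: 0.0
t 2.6 tcp [461.8 332.8 223.3] w 93.8051396273366 F [ 0.6 -0.6 -0.1] go [-8.4, 2.9, 73.3, -0.01, 0.06, -0.48]
```

```bash
python3 -m inch '[[1,-8,3,40,0,0,0],[1,-8,3,80,0,0,0],[1,-8,3,100,0,0,0],[1,-8,3,115,0,0,0],[1,-8,3,123,0,0,0],[1,-8,3,128,0,0,0],[1,-8,3,129,0,0,0],[1,-8,3,129,0,0,0]]'; python3 -c "
from h import *
go([460,324,94],60); save(grab('scene'),'s1.png')
i=cv2.imread('pics/s1.png')[120:260,310:460]; cv2.imwrite('pics/s1c.png',cv2.resize(i,None,fx=4,fy=4,interpolation=2))"
```

```text
time: 3.4
tcp_pos: [461.4, 324.2, 95.7]
ee_rot: [[0.509, 0.861, 0.002], [0.861, -0.509, 0.001], [0.001, 0.001, -1.0]]
force: [0.5, -0.3, 1.0]
gripper_width: 94.4
gripper_force: 0.0
t 3.4 tcp [461.4 324.2  95.7] w 94.36762186057942 F [ 0.5 -0.3  1. ] go [-0.9, -1.1, 1.7, 0.06, -0.08, -0.58]
```

View pics/s1c.png

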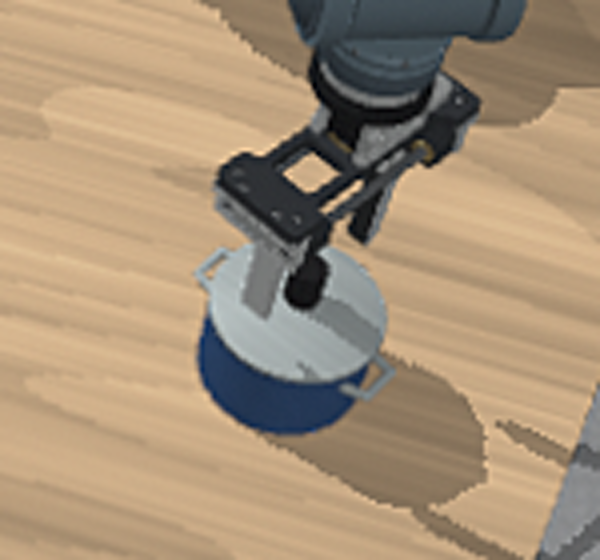

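The fingers straddle the knob, which sits at crop pixel (307,280) between tips at (262,305) and (365,235). Closing now.

```bash
python3 -m inch '[[0,0,0,2,0,0,0],[0,0,0,2,0,0,0],[0,0,0,2,0,0,0],[0,0,0,2,0,0,0],[0,0,0,2,0,0,0],[0,0,0,2,0,0,0],[0,0,0,2,0,0,0],[0,0,0,2,0,0,0]]' 45; python3 -m inch '[[0,0,0,-2,0,0,0],[0,0,0,-5,0,0,0],[0,0,0,-15,0,0,0],[0,0,0,-40,0,0,0],[0,0,0,-80,0,0,0],[0,0,0,-120,0,0,0],[0,0,0,-140,0,0,0],[0,0,0,-140,0,0,0]]'; python3 -c "
from h import *
go([646,-88.5,235],60)"
```

```text
time: 4.25
tcp_pos: [460.7, 324.0, 92.7]
ee_rot: [[0.509, 0.861, -0.0], [0.861, -0.509, -0.0], [-0.0, -0.0, -1.0]]
force: [0.5, 0.8, -0.1]
gripper_width: 33.3
gripper_force: 0.0
time: 5.05
tcp_pos: [462.6, 324.9, 237.2]
ee_rot: [[0.509, 0.861, 0.007], [0.861, -0.509, 0.003], [0.006, 0.005, -1.0]]
force: [0.6, -0.2, -4.3]
gripper_width: 24.2
gripper_force: 45.0
t 5.05 tcp [462.6 324.9 237.2] w 24.2287749345788 F [ 0.6 -0.2 -4.3] go [-262.7, 368.1, 2.2, 0.27, -0.37, -0.57]
```

```bash
python3 -m inch '[[0,0,0,0,0,0,0],[0,0,0,0,0,0,0]]'; python3 -c "
from h import *
go([646,-88.5,235],60);f=grab('scene')
i=f['image'][50:260,270:470,::-1]; cv2.imwrite('pics/s2c.png',cv2.resize(i,None,fx=2.8,fy=2.8,interpolation=2))"
```

```text
time: 5.25
tcp_pos: [459.3, 323.3, 230.0]
ee_rot: [[0.509, 0.861, -0.004], [0.861, -0.509, -0.002], [-0.004, -0.003, -1.0]]
force: [0.3, 0.4, -5.8]
gripper_width: 24.7
gripper_force: 45.0
t 5.25 tcp [459.3 323.3 230. ] w 24.66309436641038 F [ 0.3  0.4 -5.8] go [-259.6, 370.3, -5.0, -0.16, 0.22, -0.58]
```

View pics/s2c.png

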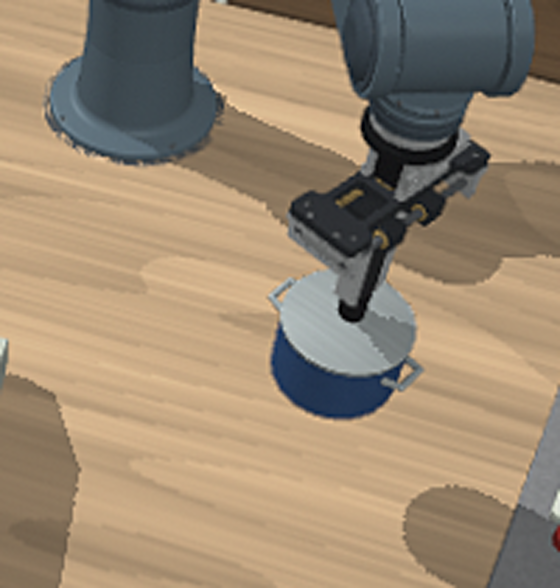

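The pan hangs upright in the gripper, and its shadow is detached at (460,540). Carrying it over the hotplate with eased steps.

```bash
python3 -m inch '[[0,-7,10,-10,0,0,0],[0,-23,33,-15,0,0,0],[0,-44,63,-15,0,0,0],[0,-68,97,-15,0,0,0],[0,-92,131,-15,0,0,0],[0,-116,165,-15,0,0,0],[0,-140,199,-15,0,0,0],[0,-164,233,-15,0,0,0]]'; python3 -m inch '[[0,-22,32,0,0,0,0],[0,-42,60,0,0,0,0],[0,-58,83,0,0,0,0],[0,-72,103,0,0,0,0],[0,-82,118,0,0,0,0],[0,-90,129,0,0,0,0],[0,-95,136,0,0,0,0],[0,-95,136,0,0,0,0]]'; python3 -c "
from h import *
go([646,-88.5,235],60);f=grab('scene');g=grab('top');go([646,-88.5,235],60)
i=f['image'][80:260,130:310,::-1];j=g['image'][110:290,200:380,::-1]; cv2.imwrite('pics/s3c.png',np.hstack([cv2.resize(a,(400,400),interpolation=2) for a in(i,j)]))
np.save('f.npy',f['image']);np.save('g.npy',g['image'])"
```

```text
time: 6.1
tcp_pos: [578.2, 61.7, 247.7]
ee_rot: [[0.509, 0.861, -0.0], [0.861, -0.509, -0.0], [-0.001, -0.0, -1.0]]
force: [0.8, 0.8, -5.4]
gripper_width: 24.8
gripper_force: 45.0
time: 6.9
tcp_pos: [646.7, -87.3, 247.5]
ee_rot: [[0.509, 0.861, -0.0], [0.861, -0.509, -0.0], [-0.0, -0.0, -1.0]]
force: [-0.6, 0.3, -5.0]
gripper_width: 24.5
gripper_force: 45.0
t 6.9 tcp [646.7 -87.3 247.5] w 24.517842298357337 F [-0.6  0.3 -5. ] go [-1.4, -0.0, 12.5, -0.02, 0.01, -0.61]
t 7.0 tcp [646.5 -85.9 247.6] w 24.52023349528648 F [ 0.7  0.5 -4.9] go [-2.4, 0.9, 12.6, -0.04, -0.02, -0.54]
```

View pics/s3c.png

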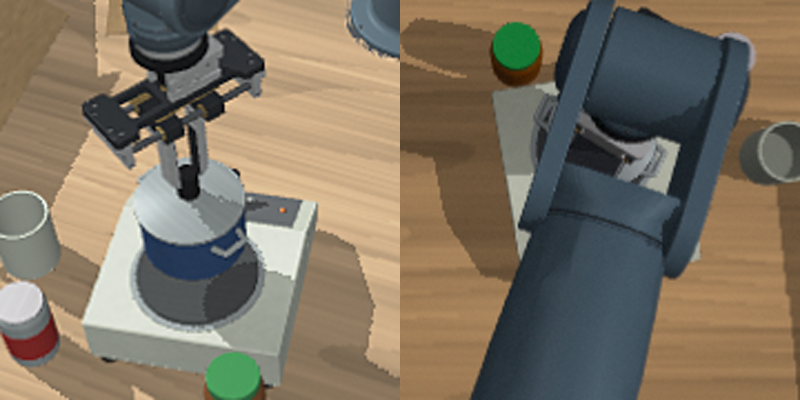

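The pan hangs over the plate, centred at left-crop (193,~220). The top view is hidden by the arm. Lowering, slowly near contact.

```bash
python3 -m inch '[[0,-2,1,10,0,0,0],[0,-2,1,25,0,0,0],[0,-2,1,38,0,0,0],[0,-2,1,44,0,0,0],[0,-2,1,47,0,0,0],[0,-2,1,48,0,0,0]]'; python3 -m inch '[[0,0,0,1,0,0,0],[0,0,0,2,0,0,0],[0,0,0,3,0,0,0],[0,0,0,4,0,0,0],[0,0,0,4,0,0,0]]';python3 -m inch '[[0,0,0,1,0,0,0],[0,0,0,2,0,0,0],[0,0,0,2,0,0,0]]'
```

```text
time: 7.6
tcp_pos: [646.4, -88.8, 199.2]
ee_rot: [[0.509, 0.861, -0.001], [0.861, -0.509, 0.0], [-0.0, -0.001, -1.0]]
force: [-0.6, 0.3, -5.4]
gripper_width: 24.4
gripper_force: 45.0
time: 8.1
tcp_pos: [646.4, -88.9, 195.6]
ee_rot: [[0.509, 0.861, -0.0], [0.861, -0.509, 0.0], [-0.0, -0.0, -1.0]]
force: [0.6, 0.7, -4.9]
gripper_width: 24.8
gripper_force: 45.0
time: 8.4
tcp_pos: [646.3, -88.9, 193.4]
ee_rot: [[0.509, 0.861, -0.0], [0.861, -0.509, 0.0], [-0.0, -0.0, -1.0]]
force: [0.2, -0.6, -4.5]
gripper_width: 24.3
gripper_force: 45.0
```

```bash
python3 -m inch '[[0,0,0,0.5,0,0,0],[0,0,0,1,0,0,0],[0,0,0,1.5,0,0,0],[0,0,0,2,0,0,0],[0,0,0,2,0,0,0]]' | grep -E 'tcp|force'; python3 -m inch '[[0,0,0,0.5,0,0,0],[0,0,0,1,0,0,0],[0,0,0,1.5,0,0,0],[0,0,0,1.5,0,0,0]]'| grep -E 'tcp|force'
```

```text
tcp_pos: [646.4, -88.9, 191.6]
force: [-0.3, 0.4, -5.6]
gripper_force: 45.0
tcp_pos: [646.4, -88.9, 190.0]
force: [-1.0, 0.3, -4.8]
gripper_force: 45.0
```

```bash
python3 -m inch '[[0,0,0,0.5,0,0,0],[0,0,0,1,0,0,0],[0,0,0,1,0,0,0]]' | grep -E 'tcp|force'; python3 -m inch '[[0,0,0,0.5,0,0,0],[0,0,0,1,0,0,0],[0,0,0,1,0,0,0]]'| grep -E 'tcp|force'
```

```text
tcp_pos: [646.4, -88.9, 189.1]
force: [-0.1, -1.0, -4.4]
gripper_force: 45.0
tcp_pos: [646.4, -88.9, 188.0]
force: [0.2, 0.2, -4.4]
gripper_force: 45.0
```

```bash
python3 -m inch '[[0,0,0,0.5,0,0,0],[0,0,0,1,0,0,0],[0,0,0,1,0,0,0]]' | grep -E 'tcp|force'; python3 -m inch '[[0,0,0,0.5,0,0,0],[0,0,0,1,0,0,0],[0,0,0,1,0,0,0]]'| grep -E 'tcp|force'
```

```text
tcp_pos: [646.5, -88.9, 187.2]
force: [0.2, -0.3, -3.9]
gripper_force: 45.0
tcp_pos: [646.6, -88.8, 187.1]
force: [-3.5, 0.6, 1.9]
gripper_force: 45.0
```

```bash
python3 -m inch '[[0,0,0,0.5,0,0,0],[0,0,0,0.5,0,0,0]]' | grep -E 'tcp|force'; python3 -m inch '[[0,0,0,0.5,0,0,0],[0,0,0,0.5,0,0,0]]'| grep -E 'tcp|force'
```

```text
tcp_pos: [646.7, -88.8, 187.1]
force: [-4.6, 2.0, 5.6]
gripper_force: 45.0
tcp_pos: [646.8, -88.8, 187.1]
force: [-5.5, 3.4, 7.1]
gripper_force: 45.0
```

Contact felt (force went from -4.5 to +7 N). Easing off 1 mm, then releasing.

```bash
python3 -m inch '[[0,0,0,-0.8,0,0,0],[0,0,0,-1,0,0,0],[0.3,0,0,-1,0,0,0],[0.45,0,0,-1,0,0,0],[0.6,0,0,-1,0,0,0],[0.7,0,0,-1,0,0,0],[0.7,0,0,-1,0,0,0],[0.7,0,0,-1,0,0,0]]'; python3 -m inch '[[0.8,0,0,-1,0,0,0],[0.8,0,0,-10,0,0,0],[0.8,0,0,-40,0,0,0],[0.8,0,0,-80,0,0,0],[0.8,0,0,-120,0,0,0],[0.8,0,0,-150,0,0,0],[0.8,0,0,-150,0,0,0]]';  python3 -c "
from h import *
go([400,-150,350],60)"
```

```text
time: 11.7
tcp_pos: [646.6, -89.0, 186.0]
ee_rot: [[0.509, 0.861, 0.0], [0.861, -0.509, -0.0], [-0.0, 0.0, -1.0]]
force: [-0.3, -0.4, 0.6]
gripper_width: 63.9
gripper_force: 0.0
time: 12.4
tcp_pos: [648.6, -89.5, 343.6]
ee_rot: [[0.509, 0.861, 0.011], [0.861, -0.509, -0.003], [0.003, 0.011, -1.0]]
force: [0.6, 1.3, 0.8]
gripper_width: 75.1
gripper_force: 0.0
t 12.4 tcp [648.6 -89.5 343.6] w 75.10955104144315 F [0.6 1.3 0.8] go [-178.5, -183.2, -8.9, 0.64, -0.14, -0.57]
```

```bash
python3 -m inch '[[0.8,149,-318,0,0,0,-50],[0.8,149,-318,0,0,0,-50],[0.8,149,-318,0,0,0,-50],[0.8,149,-318,0,0,0,-50],[0.8,149,-318,0,0,0,-50],[0.8,149,-318,0,0,0,-50],[0.8,149,-318,0,0,0,-50],[0.8,149,-318,0,0,0,-50]]' | head -2
python3 - <<'E'
from h import *
f=grab('scene');g=grab('top');s=env.sense();print(s["time"],s["joint_pos"])
a=f['image'][140:250,170:280,::-1];b=g['image'][135:245,240:350,::-1]
c=f['image'][148:178,216:246,::-1];d=g['image'][205:237,278:310,::-1]
up=lambda i:cv2.resize(i,(300,300),interpolation=cv2.INTER_CUBIC)
cv2.imwrite('pics/s4.png',np.vstack([np.hstack([up(a),up(b)]),np.hstack([up(c),up(d)])]))
E
```

```text
time: 13.2
tcp_pos: [445.5, 204.7, 335.9]
13.3 [ 1.10020263e+01 -1.27309215e+01  1.00782962e+02 -2.49735599e-02
  9.19640687e+01 -8.54887042e+00]
```

View pics/s4.png

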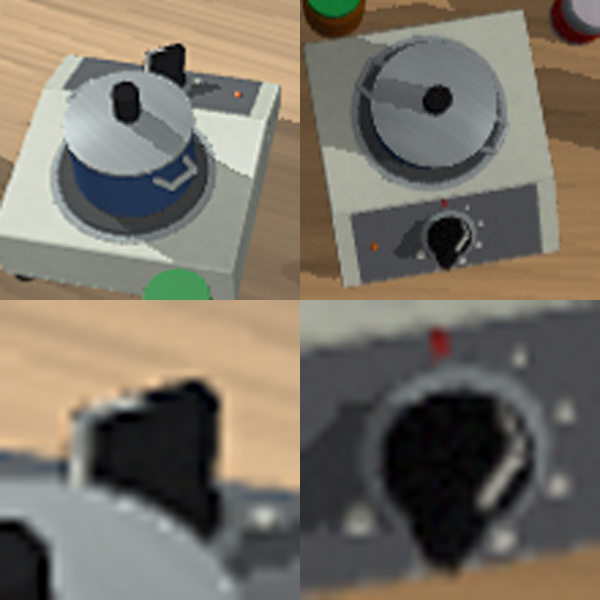

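The pan stands on the plate, with its knob at about (290,172) in the top view. I'll check the pan's centre and compare the bar's predicted end points with what I see.

Run:
```python
from h import *
f=grab('scene');g=grab('top')
kt=(240+137/2.727,135+100/2.727); ks=(170+127/2.727,140+88/2.727)
print("knob top view",onz(g,kt,200),"two (knob)",two(f,(170+127/2.727,140+102/2.727),g,kt))
Rz=lambda a:np.array([[np.cos(a),-np.sin(a),0],[np.sin(a),np.cos(a),0],[0,0,1]])
t=np.radians(25); Rc=Rz(np.radians(10.3))@np.array([[np.cos(t),0,-np.sin(t)],[0,1,0],[np.sin(t),0,np.cos(t)]])
o=np.array([646,-88.5,0])+Rz(np.radians(10.3))@[-130,0,66]; print("collar",o)
C=lambda p:[( (p[:,0]-278)*9.375+300).round(),((p[:,1]-205)*9.375+300).round()]
D=lambda p:[( (p[:,0]-216)*10).round(),((p[:,1]-148)*10+300).round()]
print("tick, axis0",C(proj(g,[o+Rc@[36.5,0,0],o])))
for k in range(3):
    R=Rc@Rz(-np.radians(40*k)); P=[o+R@np.array([x,y,z]) for x,y,z in((23,7,43),(23,-7,43),(-23,-7,43),(-23,7,43),(23,0,13))]
    print(k,"top",C(proj(g,P)),"scene",D(proj(f,P)))
```

```text
knob top view [644.00599753 -88.20393379 200.        ] two (knob) (array([644.09470486, -87.86674814, 197.37955234]), np.float64(1.297449401819512))
collar [ 518.09494507 -111.74428797   66.        ]
tick, axis0 [array([430., 444.]), array([337., 443.])]
0 top [array([438., 484., 500., 455., 443.]), array([441., 433., 569., 577., 394.])] scene [array([155., 107., 144., 191., 127.]), array([438., 431., 367., 373., 530.])]
1 top [array([492., 531., 446., 408., 492.]), array([434., 455., 576., 556., 402.])] scene [array([ 99.,  70., 199., 228.,  81.]), array([429., 411., 376., 393., 515.])]
2 top [array([536., 549., 403., 389., 522.]), array([461., 500., 550., 511., 437.])] scene [array([ 67.,  71., 231., 229.,  66.]), array([407., 387., 397., 417., 492.])]
```

The pan is 2 mm off the middle, and the bar's end points match setting 1. Next, the pre-grasp pose on the dial axis.

```bash
cat >> h.py <<'E'
Rz=lambda a:np.array([[np.cos(a),-np.sin(a),0],[np.sin(a),np.cos(a),0],[0,0,1]])
_t=np.radians(25); Rc=Rz(np.radians(10.5))@np.array([[np.cos(_t),0,-np.sin(_t)],[0,1,0],[np.sin(_t),0,np.cos(_t)]])
O=np.array([518.2,-112.3,66])
def dial(h,ang):
    "shift/turn to TCP h above the panel on the dial axis, gripper square to a bar turned ang clockwise"
    n=Rc[:,2]; x=-(Rc@Rz(-np.radians(ang)))[:,0]; Rt=np.c_[x,np.cross(-n,x),-n]
    s=env.sense(); R=np.array(s["ee_rot"]); d=R.T@(O+h*n-s["tcp_pos"])
    b=Rc.T@R[:,0]; print("t",s["time"],"angle now",np.degrees(np.arctan2(b[1],-b[0])).round(1),"collar frame",(Rc.T@(s["tcp_pos"]-O)).round(1),"F",np.round(s["force"],1),"w",round(s["gripper_width"],1),"j",np.round(s["joint_pos"]).tolist(),
      "go",d.round(1).tolist(),np.degrees(cv2.Rodrigues(R.T@Rt)[0]).ravel().round(2).tolist())
E
python3 -c "
from h import *
dial(140,40)"
```

```text
t 13.4 angle now 81.9 collar frame [103.8 320.  249.1] F [-0.9 -0.5  0.7] w 75.1 j [11.0, -13.0, 101.0, -0.0, 92.0, -9.0] go [-308.8, -96.6, 142.9] [-22.29, -12.55, -40.46]
```

```bash
python3 -m inch '[[0.6,-309,-97,143,-22.3,-12.6,-40.5],[0.6,-309,-97,143,-22.3,-12.6,-40.5],[0.6,-309,-97,143,-22.3,-12.6,-40.5],[0.6,-309,-97,143,-22.3,-12.6,-40.5],[0.6,-309,-97,143,-22.3,-12.6,-40.5],[0.6,-309,-97,143,-22.3,-12.6,-40.5],[0.6,-309,-97,143,-22.3,-12.6,-40.5],[0.6,-309,-97,143,-22.3,-12.6,-40.5]]' | head -2;python3 -c "
from h import *
dial(70,40)"
```

```text
time: 14.2
tcp_pos: [458.8, -105.1, 201.8]
t 14.2 angle now 39.9 collar frame [  5.7  17.9 147.2] F [ 0.7 -0.7 -0.1] w 56.2 j [-39.0, -30.0, 130.0, 21.0, 65.0, -106.0] go [-6.8, -17.4, 77.2] [0.03, 0.26, 0.08]
```

```bash
python3 -m inch '[[0.5,0,0,0,0,0,0],[0.5,0,0,0,0,0,0]]' | head -2;python3 -c "
from h import *
dial(60,40)"
```

```text
time: 14.4
tcp_pos: [458.7, -104.3, 201.2]
t 14.4 angle now 40.2 collar frame [  5.4  18.7 146.7] F [-0.1  0.6 -0.5] w 47.3 j [-39.0, -30.0, 130.0, 21.0, 65.0, -106.0] go [-7.9, -17.7, 86.7] [-0.03, 0.01, -0.24]
```

```bash
python3 -m inch '[[0.45,-8,-18,30,0,0,0],[0.45,-8,-18,65,0,0,0],[0.45,-8,-18,82,0,0,0],[0.45,-8,-18,87,0,0,0],[0.45,-8,-18,87,0,0,0],[0.45,-8,-18,87,0,0,0]]' | head -2;python3 - <<'E'
from h import *
dial(18,40)
f=grab('scene');g=grab('top')
up=lambda i:cv2.resize(i,(400,400),interpolation=cv2.INTER_CUBIC)
cv2.imwrite('pics/s5.png',np.hstack([up(f['image'][120:190,200:270,::-1]),up(g['image'][190:260,265:335,::-1])]))
E
```

```text
time: 15.0
tcp_pos: [495.0, -114.8, 122.4]
t 15.0 angle now 39.8 collar frame [ 2.7  1.7 60.9] F [0.4 0.  0.6] w 42.4 j [-37.0, -17.0, 130.0, 23.0, 52.0, -110.0] go [1.1, -3.1, 42.9] [0.07, 0.15, 0.19]
```

View pics/s5.png

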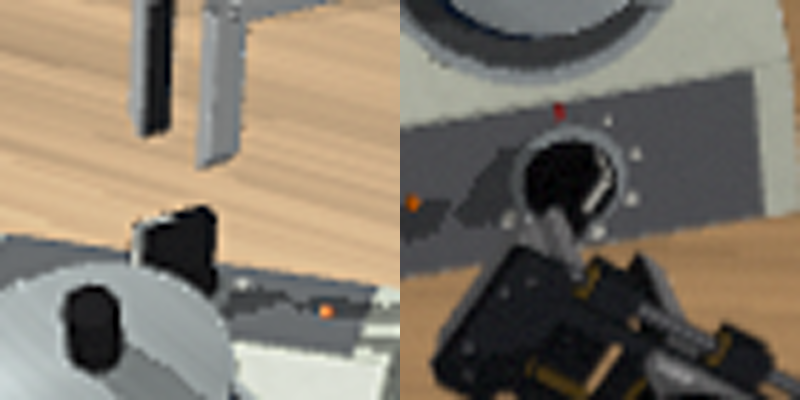

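The fingers straddle the bar axis squarely: the scene tips at (155,135) and (220,160) sit above the bar at (180,240). Going down and closing lightly.

```bash
python3 -m inch '[[0.45,1,-3,20,0,0,0],[0.45,1,-3,32,0,0,0],[0.45,1,-3,38,0,0,0],[0.45,1,-3,42,0,0,0],[0.45,1,-3,42,0,0,0]]';python3 -c "
from h import *
dial(18,40)"; python3 -m inch '[[0,1,0,0,0,0,0],[0,1,0,0,0,0,0],[0,1,0,0,0,0,0],[0,1,0,0,0,0,0],[0,1,0,0,0,0,0],[0,1,0,0,0,0,0],[0,1,0,0,0,0,0]]' 15;python3 -c "
from h import *
dial(18,40)"
```

```text
time: 15.6
tcp_pos: [509.8, -113.7, 81.9]
ee_rot: [[-0.8, 0.431, 0.417], [0.504, 0.86, 0.077], [-0.325, 0.272, -0.906]]
force: [0.5, 0.6, -0.1]
gripper_width: 42.4
gripper_force: 0.0
t 15.6 angle now 39.9 collar frame [-1.   0.1 18. ] F [ 0.5  0.6 -0.1] w 42.4 j [-36.0, -10.0, 129.0, 25.0, 46.0, -111.0] go [-0.8, 0.5, 0.0] [0.06, 0.06, 0.1]
time: 16.3
tcp_pos: [508.9, -113.5, 81.6]
ee_rot: [[-0.8, 0.431, 0.417], [0.504, 0.86, 0.077], [-0.325, 0.271, -0.906]]
force: [-4.5, -1.7, 3.1]
gripper_width: 14.0
gripper_force: 15.0
t 16.3 angle now 39.9 collar frame [-1.9  0.5 18.1] F [-4.5 -1.7  3.1] w 14.0 j [-36.0, -10.0, 129.0, 25.0, 46.0, -111.0] go [-1.8, 0.9, 0.1] [0.03, 0.07, 0.11]
```

```bash
python3 -m inch '[[0,-1.5,0,-0.5,0,0,6],[0,-1.5,0,-0.5,0,0,12],[0,-1.5,0,-0.5,0,0,19],[0,-1.5,0,-0.5,0,0,26],[0,-1.5,0,-0.5,0,0,33],[0,-1.5,0,-0.5,0,0,40],[0,-1.5,0,-0.5,0,0,40],[0,-1.5,0,-0.5,0,0,40]]';python3 -c "
from h import *
dial(18,80);print(env.sense()['moment'])"
```

```text
time: 17.1
tcp_pos: [509.9, -112.7, 82.2]
ee_rot: [[-0.338, 0.844, 0.417], [0.938, 0.337, 0.08], [-0.073, 0.418, -0.906]]
force: [2.8, 5.3, 1.5]
gripper_width: 13.7
gripper_force: 15.0
t 17.1 angle now 79.8 collar frame [-0.6  1.1 18.1] F [2.8 5.3 1.5] w 13.7 j [-36.0, -10.0, 129.0, 25.0, 46.0, -72.0] go [-1.2, 0.4, 0.1] [0.13, -0.15, 0.21]
[ 0.95640596 -0.37027251  0.43061676]
```

First click done (angle 79.8, still gripped). Continuing one click at a time.

```bash
python3 -m inch '[[0,-1,0.5,0,0,0,6],[0,-1,0.5,0,0,0,12],[0,-1,0.5,0,0,0,19],[0,-1,0.5,0,0,0,26],[0,-1,0.5,0,0,0,33],[0,-1,0.5,0,0,0,40],[0,-1,0.5,0,0,0,40],[0,-1,0.5,0,0,0,40]]';python3 -c "
from h import *
dial(18,120)"
```

```text
time: 17.9
tcp_pos: [511.3, -112.9, 82.9]
ee_rot: [[0.283, 0.863, 0.418], [0.935, -0.346, 0.081], [0.215, 0.368, -0.905]]
force: [6.8, 8.2, 0.8]
gripper_width: 14.1
gripper_force: 15.0
t 17.9 angle now 119.8 collar frame [ 0.9  0.7 18.2] F [6.8 8.2 0.8] w 14.1 j [-36.0, -10.0, 129.0, 25.0, 46.0, -32.0] go [-1.0, -0.4, 0.2] [0.07, -0.3, 0.16]
```

```bash
python3 -m inch '[[0,0,0,0,0,0,6],[0,0,0,0,0,0,12],[0,0,0,0,0,0,19],[0,0,0,0,0,0,26],[0,0,0,0,0,0,33],[0,0,0,0,0,0,40],[0,0,0,0,0,0,40],[0,0,0,0,0,0,40]]';python3 -c "
from h import *
dial(18,160)"
```

```text
time: 18.7
tcp_pos: [512.4, -114.0, 83.3]
ee_rot: [[0.772, 0.477, 0.421], [0.493, -0.866, 0.079], [0.402, 0.147, -0.904]]
force: [13.4, 5.8, -5.0]
gripper_width: 13.6
gripper_force: 15.0
t 18.7 angle now 159.9 collar frame [ 1.9 -0.6 18.3] F [13.4  5.8 -5. ] w 13.6 j [-36.0, -10.0, 129.0, 25.0, 46.0, 8.0] go [-1.6, -1.2, 0.3] [0.07, -0.33, 0.13]
```

```bash
python3 -m inch '[[0.3,0,0,0,0,0,0],[0.3,0,0,0,0,0,0],[0.3,0,0,0,0,0,0],[0,0,0,0,0,0,0],[0,0,0,0,0,0,0],[0,0,0,0,0,0,0],[0,0,0,0,0,0,0],[0,0,0,0,0,0,0]]';python3 -c "
from h import *
dial(18,160)"
```

```text
time: 19.5
tcp_pos: [510.6, -114.9, 82.6]
ee_rot: [[0.774, 0.477, 0.417], [0.493, -0.867, 0.077], [0.398, 0.146, -0.906]]
force: [-0.1, -0.8, -0.9]
gripper_width: 13.7
gripper_force: 15.0
t 19.5 angle now 159.9 collar frame [-0.2 -1.2 18.4] F [-0.1 -0.8 -0.9] w 13.7 j [-36.0, -10.0, 129.0, 25.0, 46.0, 9.0] go [0.6, -1.1, 0.4] [0.03, -0.06, 0.1]
```

Clean regrasp with near-zero force and the bar at 160°. Last click to 200°.

```bash
python3 -m inch '[[0,0,0,0,0,0,6],[0,0,0,0,0,0,12],[0,0,0,0,0,0,18],[0,0,0,0,0,0,24],[0,0,0,0,0,0,30],[0,0,0,0,0,0,36],[0,0,0,0,0,0,40],[0,0,0,0,0,0,40]]';python3 -c "
from h import *
dial(18,200)"
```

```text
time: 20.3
tcp_pos: [510.6, -114.9, 82.6]
ee_rot: [[0.899, -0.132, 0.417], [-0.179, -0.981, 0.077], [0.398, -0.144, -0.906]]
force: [-0.3, -0.6, -0.9]
gripper_width: 13.6
gripper_force: 15.0
t 20.3 angle now -160.1 collar frame [-0.2 -1.1 18.4] F [-0.3 -0.6 -0.9] w 13.6 j [-36.0, -10.0, 129.0, 25.0, 46.0, 49.0] go [-0.2, -1.1, 0.4] [-0.02, -0.07, 0.11]
```

```bash
python3 -m inch '[[0.2,0,0,0,0,0,0],[0.45,0,0,0,0,0,0],[0.45,0,0,0,0,0,0],[0.45,0,0,0,0,0,0],[0.45,0,0,0,0,0,0],[0.45,0,0,0,0,0,0]]' | tail -2; python3 -m inch '[[0.45,0,0,-10,0,0,0],[0.45,0,0,-30,0,0,0],[0.45,0,0,-60,0,0,0],[0.45,0,0,-100,0,0,0],[0.45,0,0,-140,0,0,0],[0.45,0,0,-150,0,0,0],[0.45,0,0,-150,0,0,0]]' | head -2; python3 -m inch '[[0.45,-60,-50,-50,0,0,0],[0.45,-60,-100,-50,0,0,0],[0.45,-60,-150,-50,0,0,0],[0.45,-60,-200,-50,0,0,0],[0.45,-60,-200,-50,0,0,0],[0.45,-60,-200,-50,0,0,0],[0.45,-60,-200,-50,0,0,0]]' | head -2
python3 - <<'E'
from h import *
f=grab('scene');g=grab('top')
up=lambda i:cv2.resize(i,(400,400),interpolation=cv2.INTER_CUBIC)
w=lambda i:cv2.resize(i,(400,200))
cv2.imwrite('pics/s6.png',np.vstack([np.hstack([up(f['image'][140:240,170:270,::-1]),up(g['image'][200:240,273:313,::-1])]),np.hstack([w(f['image'][80:300,60:500,::-1]),w(g['image'][80:300,40:480,::-1])])]))
E
```

```text
gripper_width: 42.5
gripper_force: 0.0
time: 21.6
tcp_pos: [448.6, -127.3, 220.5]
time: 22.3
tcp_pos: [399.1, 77.6, 266.6]
```

View pics/s6.png

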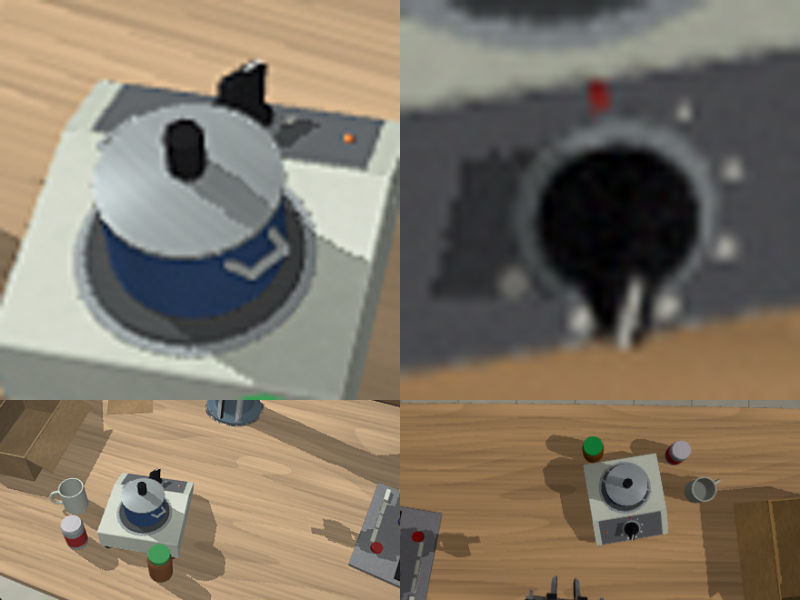

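The pan is upright on the plate and the bystanders are undisturbed. The stripe points down at crop (632,310), near dots 4 and 5, so I'll check it against the projected pointer.

Run:
```python
from h import *
g=grab('top')
for k in(4,5,6):
    R=Rc@Rz(-np.radians(40*k)); p=proj(g,[O+R@np.array(v) for v in((10,0,43),(23,0,43))]); m=proj(g,[O+R@[36.5,0,0]])
    print(k,"bar",((p-[273,200])*10+[400,0]).round().tolist(),"mark",((m-[273,200])*10+[400,0]).round().tolist())
```

```text
4 bar [[648.0, 296.0], [668.0, 331.0]] mark [[660.0, 298.0]]
5 bar [[624.0, 300.0], [614.0, 341.0]] mark [[577.0, 313.0]]
6 bar [[604.0, 290.0], [568.0, 317.0]] mark [[506.0, 276.0]]
```

The stripe's direction and position match setting 5, and 4 and 6 are clearly ruled out.

```bash
python3 -m inch '[[0.45,0,0,0,0,0,0],[0.45,0,0,0,0,0,0],[0.45,0,0,0,0,0,0]]' | head -1; python3 -c "
from rig import env
print(env.job_done())"
```

```text
time: 22.75
the job is handed in; nothing more can be done
None
```

The job is handed in, with no verdict returned: the pan stands upright about 2 mm from the plate's middle, the dial was clicked from 1 to 5 and let go, the mug, jar and can look undisturbed in the last pictures, and it took 22.75 s of the 72 s.

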